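Set and lock the portion guide's stop

TASK

On the portion-cutting guide, push the blue stop along its rail until its black pointer lines up with the red clip, then screw the stop's brass wing nut clockwise, fully home, by pushing on its wings with a fingertip, stroke after stroke. Only push: never pinch the stop or the nut. Leave the red clip where it is and do not disturb or pick up the kitchen timer, bench scraper, steel pan or pepper mill.

Things in the scene. Friction and masses are not known exactly. Their poses are not given: they have to be found in the camera images.
- guide: The portion-cutting guide, fixed to the bench: white board 160 (x) x 340 (y) mm, top 18 mm above the bench. Origin on the bench under its centre. Guide x points across the board, away from the robot; y along the rail, to the robot's left; z up; it stands with some yaw. The 50 mm wide aluminium rail runs along y, centred at guide x = +55 mm, top 36 mm above the bench.
- mark_point (a point): The point on the red clip (8 mm wide along y) at the rear edge of the rail that the pointer must line up with: guide x = +80 mm, 40 mm above the bench, at the clip's middle along y. Axes as the guide's. The clip is stiff on its rail and is to be left alone.
- pointer (a point): Tip of the black pointer at the rear of the stop's saddle, guide x = +87 mm, 46 mm above the bench; it has the same guide y as the middle of the stop, its arm and its wing nut. Axes as the guide's. Lined up means the same guide y as mark_point.
- stop_arm_mid (a point): Middle of the stop's upright blue arm: a plate 6 mm thick (along y), 108 mm long (guide x from -77 to +31 mm), from 20 to 54 mm above the bench (2 mm over the board). The point is at guide x = -35 mm, 37 mm above the bench. Axes as the guide's. Push the arm's flat side here to slide the stop.
- stop (a joint): How far the stop stands along the rail: metres along guide +y from the middle, -0.10 to +0.10. It starts to the robot's right of (at lower guide y than) the red clip. It moves with about 10 N of dry friction and stays where it is left, so light pushes on the nut do not move it.
- nut_center (a point): On the wing nut's upright axis (guide x = +55 mm), at half height of the wings; z up, x along the wings, turning with the nut. Two opposite brass wings reach 41 mm from the axis, are 8 mm thick (along point y) and stand from 12 mm below the point to 12 mm above; hub 28 mm across. The point is 75 mm above the bench when loose, 71 mm home: the nut sinks 0.8 mm per rad.
- stud_top (a point): Top of the fixed steel stud (10 mm across) on the nut's axis, 96 mm above the bench: pass over it. Outside the nut and stud nothing on the guide stands higher than 54 mm above the bench, so a fingertip may go down between the wings on any side.
- nut (a joint): Turn of the wing nut in rad, growing clockwise as seen from above; it starts between 0.2 and 1.2 and comes to a firm stop, fully home, at 4.5. About 0.05 N m of friction: about 2 N at 26 mm from the axis. It stays where it is left.
- timer: Round white kitchen timer, 68 mm across and 50 mm high, standing on the left end of the board; loose, to be left alone. Origin under its middle.
- bench_scraper: Bench scraper with a black grip, 108 x 152 x 24 mm, flat on the bench at the right; loose, to be left alone.
- gn_pan: Small pressed steel pan, 108 x 176 x 65 mm, on the bench at the right; loose, to be left alone.
- pepper_mill: Wooden pepper mill, 58 mm across and 160 mm high, upright on the bench at the left; loose, to be left alone.

How it is judged:
On the way, in this order (a step that is already met when the one before it is completed fails the run):
1. the stop's pointer lines up with the red clip while the nut is still loose (y of pointer in the frame of mark_point between -0.005 and 0.005 m), for 0.2 s.
2. the wing nut is screwed fully home (value of joint nut above 4.35 rad), for 0.2 s.
At the end, for the whole second after the job is handed in: The pointer is within 5 mm of the middle of the red clip along the rail, and the wing nut is home and at rest (joint beyond 4.35 of 4.5 rad) (all of step 1 and value of joint nut above 4.35 rad and velocity of joint nut between -0.05 and 0.05 rad/s); the robot touches nothing.
It fails at once if the wing nut is pinched between the fingers instead of pushed (x of the grasp point in the frame of nut_center between -0.045 and 0.045 m and y of the grasp point in the frame of nut_center between -0.006 and 0.006 m and z of the grasp point in the frame of nut_center between -0.03 and 0.022 m and contact force between the fingers and nut above 1 N).
It fails at once if the stop's arm is pinched between the fingers instead of pushed (x of the grasp point in the frame of stop_arm_mid between -0.056 and 0.056 m and y of the grasp point in the frame of stop_arm_mid between -0.006 and 0.006 m and z of the grasp point in the frame of stop_arm_mid between -0.02 and 0.027 m and contact force between the fingers and stop above 1 N).
It fails at once if the red clip is shifted more than 4 mm (distance of mark_point from where it was at the start of the episode above 0.004 m).
It fails at once if the kitchen timer, bench scraper, steel pan or pepper mill is moved more than 25 mm or picked up (distance of any of timer, bench_scraper, gn_pan, pepper_mill from where it was at the start of the episode above 0.025 m).
It also fails if it takes over 58 s, if anything falls off the work surface, if the arm or the gripper's body presses on something with over 40 N, if the wrist force passes 120 N, or if a joint passes its speed limit or range.

ROBOT

A 7-joint arm with a two-finger parallel gripper is mounted at the origin on a cart in front of the work surface, level with it; the furniture and walls round the work are solid. World frame = base frame: x ahead of the robot, y to its left, z up, the work surface at z = 0. Lengths are in m, angles in rad, forces in N, time in s.
With the tool pointing down it reaches from about 0.425 to 0.975 m from the base axis. Payload 16.7 kg.
Tool frame: the origin (TCP) lies at the very end of the fingers, on their centre line; the grasp point (between the pads) lies 19 mm behind it; z points along the fingers, x is the direction in which the jaws open and shut, and the axes are right-handed (so a half turn about z gives the same grasp; the last joint's range is limited). The gripper opens to 85 mm and grips with 20 to 120 N. Pads are 22 mm wide; open, the fingers measure 114 mm over their backs; the gripper's body (76 mm by 85 mm) begins 54 mm behind the grasp point. The pads swing forward as they close: fully open they stand 13 mm farther back than shut.
Start: joints at [-1.482, 0.426, 0.074, 1.606, -0.034, 1.111, -0.067], TCP at [0.159, 0.656, 0.231] pointing down, gripper open.
Joint ranges: [-2.85, 2.85], [-0.5, 2.14], [-1.23, 1.37], [0.21, 2.46], [-1.02, 4.16], [0.16, 2.05], [-2.73, 2.73]. Speed limits (rad/s): [1.89, 1.89, 2.39, 2.39, 3.01, 3.01, 3.01].

INTERFACE

Orientations are given as a rotation vector (axis times angle).
In Python, from workcell import manip gives the robot as it stands.
- The arm moves only by the tool move_arm, never from a script. Its arguments are lists of equal length, an entry for each row: "gripper": the closure, from 0 (fully open) to 1 (shut); "delta_pos": the shift along the tool's x, y, z in mm, a list of three; "spin": the turn about the tool's z in degrees. In form: {"gripper": [gripper, ...], "delta_pos": [[tx, ty, tz], ...], "spin": [spin, ...]}. A call has 1 to 5 rows; each row is the pose to reach, as a shift and turn from the pose commanded when the call began, along the tool's axes at that moment; what a row does not reach only later rows make up. A row lasts 1/10 s, in which the tool goes at most 50 mm and 8.59 degrees, less where a joint would pass 70% of its speed; a pose out of reach is approached as far as the arm can. A call with a gripper value outside its range is refused whole. The fingers move at their own pace and stop on an object; the grip force is fixed at half the most. Time passes only in rows, so rows that repeat a pose let the fingers close. It gives the time, the measured TCP pose, the force and the opening at its end, in the units of the state.
- manip.state(): the state, without advancing time (a new reading comes with each control period).
- manip.camera(name): name is "side" or "top"; returns a dict with "frame" (480x640x3 uint8, red, green, blue), "vertical_fov" (degrees; the focal length in pixels is half the picture's height over the tangent of half this angle, whatever the lens; pixels are square), "cx", "cy" (the principal point, pixels), "extrinsics" (4x4, takes a point from world to camera coordinates). Camera axes: x right, y up, looking along -z (the intrinsics and any distortion apply to the point x, -y, -z); pixel columns grow to the right and rows downward; lengths in m; the calibration is good to about 2 mm. A picture is of the moment at which its call begins. There is no depth.
- manip.close_job(): hands the job in, once; it reports no verdict.
The state is a dict: "time": time; "joints": joint angles; "dq": joint speeds; "effort": joint torques, N m; "position": TCP position; "eef_rot": TCP orientation; "ft_force": force on the tool from outside, world axes, zero at the start; "ft_torque": the same for the moment, N m; "grip_width": finger opening in m.
Only numpy, scipy, OpenCV 4.12 (cv2) and the standard library are available. Lean on these libraries where they do the work, as an engineer would, in place of code of your own. Each camera call takes 0.05 s, during which the arm holds its last target.

## Working session

There is one attempt and no reset: what is moved stays moved. The work goes in short steps, Python scripts to look and compute and a tool call to move; the robot and the scene stay as the last step left them, time stands still between calls to the robot, and variables do not carry over. Pictures are saved under pics/ and viewed, and the job is handed in when it is done.

Besides the shell and the picture viewer there is one more tool, called after "Call:" as name(argument=value, ...), one argument or row to a line, values as JSON. move_arm: Moves the arm, as the interface text tells. Its arguments: {"type":"object","properties":{"gripper":{"type":"array","items":{"type":"number"}},"delta_pos":{"type":"array","items":{"type":"array","items":{"type":"number"}}},"spin":{"type":"array","items":{"type":"number"}}},"required":["gripper","delta_pos","spin"]}

```bash
mkdir -p pics; ls; python3 - <<'E'
from workcell import manip
import cv2,numpy as np
s=manip.state();print(s)
for n in("side","top"):
    c=manip.camera(n);cv2.imwrite(f"pics/{n}0.png",c["frame"][:,:,::-1]);print(n,{k:v for k,v in c.items() if k!="frame"})
E
```

```text
pics
{'time': 0.0, 'joints': array([-1.48247073,  0.4267507 ,  0.07383553,  1.60663688, -0.03410943,
        1.11081844, -0.06710125]), 'dq': array([-7.27526908e-04,  3.40470987e-04,  1.30625192e-03,  1.68941187e-03,
        1.56420124e-03,  2.37350950e-04,  4.46073982e-05]), 'effort': array([ 7.21175620e-04, -9.49839807e+01,  3.76091212e+00, -4.63509643e+01,
        1.92190474e-02,  1.01355737e-02,  2.90269952e-05]), 'position': array([0.1589397 , 0.65557583, 0.23058449]), 'eef_rot': array([ 2.46860233e+00,  1.94162963e+00, -1.58381213e-03]), 'ft_force': array([0.17115798, 0.08217747, 0.64438806]), 'ft_torque': array([-0.00412371, -0.03795869, -0.01709452]), 'grip_width': 0.08539115458071199}
side {'vertical_fov': 48.38067513736682, 'cx': 319.9119584327924, 'cy': 243.47939533280973, 'extrinsics': array([[ 0.84399111, -0.53635362,  0.00194725, -0.45134522],
       [ 0.24426252,  0.3875918 ,  0.88888043, -0.2082017 ],
       [-0.47750898, -0.74973154,  0.45813513, -1.41097577],
       [ 0.        ,  0.        ,  0.        ,  1.        ]])}
top {'vertical_fov': 47.4609134241147, 'cx': 308.81326647965824, 'cy': 238.61746206827354, 'extrinsics': array([[-0.0289309 , -0.9992029 , -0.0275059 ,  0.02148291],
       [ 0.98768295, -0.03280884,  0.1529901 , -0.55798821],
       [-0.15377059, -0.02274097,  0.98784485, -1.37038781],
       [ 0.        ,  0.        ,  0.        ,  1.        ]])}
```

View pics/top0.png

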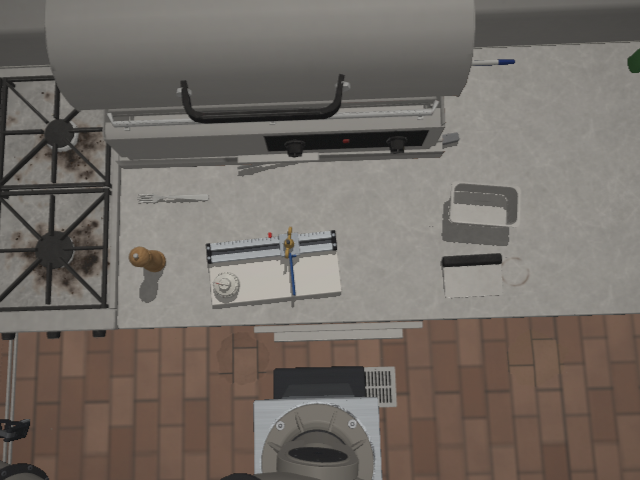

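View pics/side0.png

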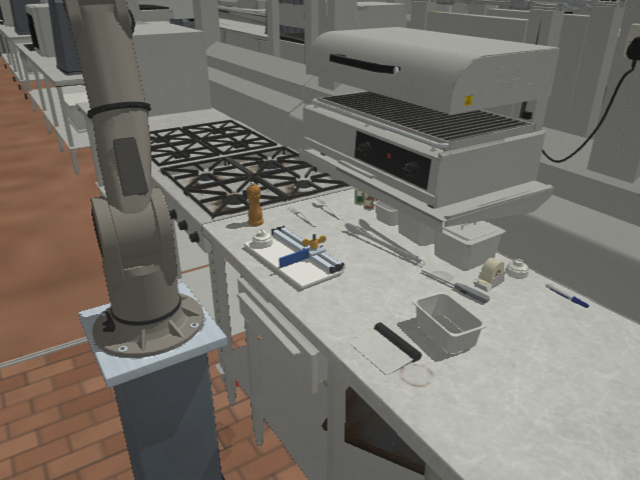

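The top view shows the guide at about x 207–340, y 230–305. The nut is at (289,243), the red clip at (270,235), the timer at (226,287) and the arm on the far left. I'll zoom in and fit it.

```bash
python3 - <<'E'
import cv2
t=cv2.imread("pics/top0.png");cv2.imwrite("pics/topz.png",cv2.resize(t[215:315,195:355],None,fx=5,fy=5,interpolation=cv2.INTER_CUBIC))
t=cv2.imread("pics/side0.png");cv2.imwrite("pics/sidez.png",cv2.resize(t[215:295,235:355],None,fx=6,fy=6,interpolation=cv2.INTER_CUBIC))
E
```

```text
(no output)
```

View pics/topz.png

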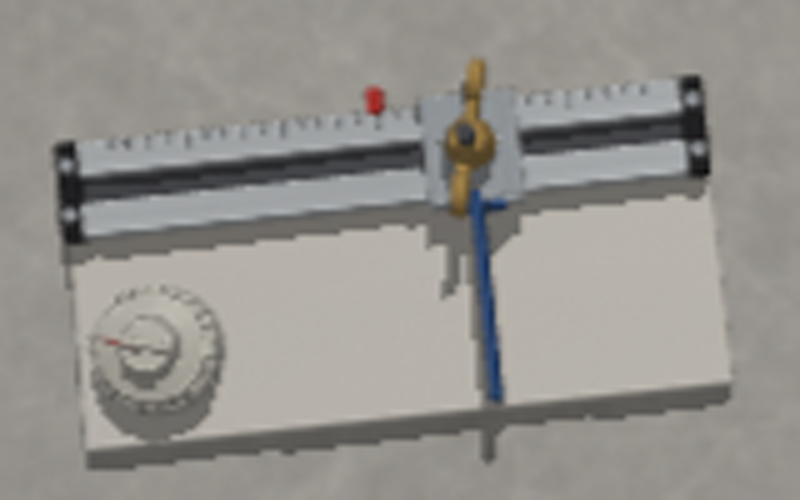

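View pics/sidez.png

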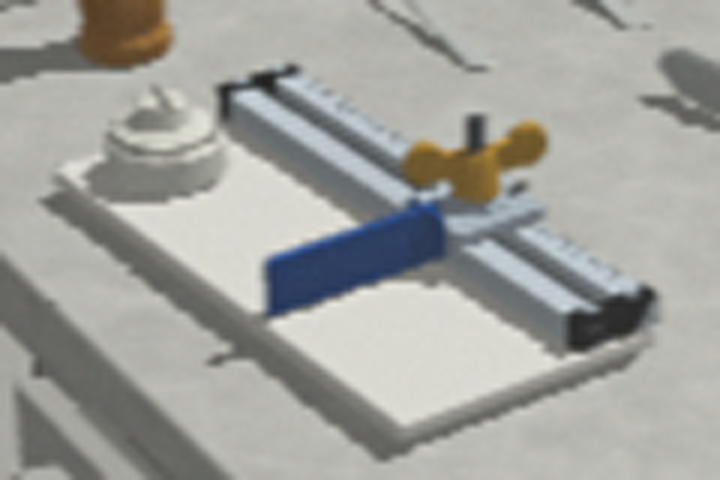

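```bash
cat > h.py <<'E'
import numpy as np, cv2
from scipy.optimize import least_squares
from workcell import manip
def cam(name):
    c=manip.camera(name);f=240/np.tan(np.radians(c["vertical_fov"])/2)
    return dict(f=f,cx=c["cx"],cy=c["cy"],E=c["extrinsics"],im=c["frame"][:,:,::-1].copy())
def proj(c,P):
    p=c["E"][:3]@np.append(P,1);return np.array([c["cx"]+c["f"]*p[0]/-p[2],c["cy"]+c["f"]*-p[1]/-p[2]])
def unproj(c,uv,z):
    R=c["E"][:3,:3];t=c["E"][:3,3];o=-R.T@t
    d=R.T@np.array([(uv[0]-c["cx"])/c["f"],-(uv[1]-c["cy"])/c["f"],-1]);return o+d*(z-o[2])/d[2]
def g2w(p,g):
    x,y,a=p;return np.array([x+np.cos(a)*g[0]-np.sin(a)*g[1],y+np.sin(a)*g[0]+np.cos(a)*g[1],g[2]])
E
python3 - <<'E'
from h import *
T=cam("top");S=cam("side")
t=lambda u,v:(195+(u+.5)/5-.5,215+(v+.5)/5-.5)
s=lambda u,v:(235+(u+.5)/6-.5,215+(v+.5)/6-.5)
# params x,y,yaw,stop,clip,nutangle(world dir rel guide x)
def pts(q):
    p=q[:3];st,cl,na=q[3:6]
    N=lambda r,z:(.055+r*np.cos(na),st+r*np.sin(na),z)
    L=[(T,t(87,451),(-.08,.17,.018)),(T,t(731,383),(-.08,-.17,.018)),
    (T,t(478,195),(.031,st,.054)),(T,t(497,398),(-.077,st,.054)),
    (T,t(375,100),(.08,cl,.040)),
    (T,t(465,133),(.055,st,.096)),(T,t(477,62),N(.041,.077)),(T,t(458,213),N(-.041,.077)),
    (S,s(402,432),(-.08,-.17,.018)),(S,s(58,178),(-.08,.17,.018)),(S,s(268,262),(-.077,st,.054)),(S,s(440,203),(.031,st,.054)),(S,s(476,117),(.055,st,.096)),
    (S,s(405,160),N(-.041,.075)),(S,s(547,140),N(.041,.075))]
    return L
def res(q):return np.concatenate([proj(c,g2w(q[:3],g))-uv for c,uv,g in pts(q)])
r=least_squares(res,[.5,.03,0.1,0,.03,.1]+[],loss='soft_l1')
print(r.x,np.degrees(r.x[[2,5]]));print(np.round(r.fun.reshape(-1,2) if len(r.fun)==30 else r.fun,2))
p=r.x[:3]
for n,g in(("nut",(.055,r.x[3],.075)),("arm",(-.035,r.x[3],.037)),("clip",(.08,r.x[4],.04))):print(n,g2w(p,g))
print("timer",unproj(T,t(147,340),.05), np.array(cv2.Rodrigues(manip.state()["eef_rot"])[0]))
np.save("fit.npy",r.x)
E
```

```text
[ 0.48877511  0.09713965  0.07185086 -0.04642212  0.00295548 -0.22824759] [  4.11675111 -13.07762385]
[[ 0.19 -0.07]
 [ 1.53  0.13]
 [-0.18 -1.37]
 [ 0.08  0.13]
 [ 0.09  1.71]
 [ 0.46 -0.63]
 [ 0.69 -1.16]
 [ 0.19  0.49]
 [-0.31 -1.75]
 [-0.96 -2.52]
 [-0.61 -1.17]
 [-0.21 -1.15]
 [-0.06 -0.84]
 [-0.33  0.34]
 [ 0.05 -0.97]]
nut [0.5469658  0.05478571 0.075     ]
arm [0.45719801 0.0483247  0.037     ]
clip [0.56835652 0.10583063 0.04      ]
timer [0.45082415 0.22402212 0.05      ] [[ 2.35569877e-01  9.71857405e-01 -1.28730540e-04]
 [ 9.71857091e-01 -2.35569905e-01 -7.83455046e-04]
 [-7.91731629e-04  5.94507213e-05 -9.99999685e-01]]
```

```bash
cat >> h.py <<'E'
def rows(targets,g=1):
    "targets: list of (x,y,z,yaw_deg of tool x) world"
    s=manip.state();R=cv2.Rodrigues(s["eef_rot"])[0];yaw=np.degrees(np.arctan2(R[1,0],R[0,0]))
    print("t",round(s["time"],2),"pos",np.round(s["position"],4),"yaw",round(yaw,1),"q",np.round(s["joints"],2),"F",np.round(s["ft_force"],1))
    # ideal pointing-down frame
    a=np.radians(yaw);R=np.array([[np.cos(a),np.sin(a),0],[np.sin(a),-np.cos(a),0],[0,0,-1]])
    for x,y,z,w in targets:
        d=R.T@(np.array([x,y,z])-s["position"])*1000
        print([round(float(v),1) for v in d],"spin",round(float((yaw-w+180)%360-180),1))
E
python3 - <<'E'
from h import *
q=np.load("fit.npy");p=q[:3];yw=np.degrees(p[2]);T=cam("top")
print("mill",unproj(T,(140,256),.16),unproj(T,(155,262),.05))
a=g2w(p,(-.035,-.084,.20));b=g2w(p,(-.035,-.084,.030))
rows([(.36,.40,.26,40),(*a,yw),(*b,yw)])
E
```

```text
mill [0.51169023 0.4046438  0.16      ] [0.50949526 0.4025131  0.05      ]
t 0.25 pos [0.159  0.6558 0.231 ] yaw 76.4 q [-1.48  0.43  0.07  1.61 -0.03  1.11 -0.07] F [-0.5  0.3  0.7]
[-201.3, 255.6, -29.0] spin 36.4
[-555.9, 444.4, 31.0] spin 72.3
[-555.9, 444.4, 201.0] spin 72.3
```

Call:
move_arm(
  gripper=[1,1,1,1,1],
  delta_pos=[
    [-200,255,-29],
    [-200,255,-29],
    [-200,255,-29],
    [-200,255,-29],
    [-200,255,-29],
  ],
  spin=[8,16,24,32,36],
)

```text
time: 0.75
position: [0.3141, 0.4587, 0.2538]
eef_rot: [-2.951, -1.076, 0.0]
ft_force: [0.4, 0.4, -0.5]
grip_width: 0.012
```

Call:
move_arm(
  gripper=[1,1,1,1,1],
  delta_pos=[
    [0,0,0],
    [0,0,0],
    [0,0,0],
    [0,0,0],
    [0,0,0],
  ],
  spin=[0,0,0,0,0],
)

```text
time: 1.25
position: [0.3125, 0.4611, 0.2533]
eef_rot: [2.947, 1.086, -0.001]
ft_force: [-0.7, -0.8, -0.8]
grip_width: 0.0001
```

```bash
python3 - <<'E'
from h import *
q=np.load("fit.npy");p=q[:3];yw=np.degrees(p[2])
a=g2w(p,(-.035,-.084,.20));rows([(.36,.38,.26,30),(*a,yw)])
E
```

```text
t 1.25 pos [0.3125 0.4611 0.2533] yaw 40.5 q [-1.32  0.21  0.27  1.86 -0.06  1.08 -0.32] F [-0.7 -0.8 -0.8]
[-16.5, 92.5, -6.7] spin 10.5
[-180.1, 438.2, 53.3] spin 36.4
```

Call:
move_arm(
  gripper=[1,1,1,1,1],
  delta_pos=[
    [-180,438,0],
    [-180,438,0],
    [-180,438,0],
    [-180,438,0],
    [-180,438,0],
  ],
  spin=[8,16,24,32,36.4],
)

```text
time: 1.75
position: [0.3907, 0.2213, 0.2536]
eef_rot: [-3.14, -0.102, -0.0]
ft_force: [1.0, 0.5, 0.8]
grip_width: -0.0002
```

```bash
python3 - <<'E'
from h import *
q=np.load("fit.npy");p=q[:3];yw=np.degrees(p[2])
a=g2w(p,(-.035,-.084,.16));rows([(*a,yw)])
E
```

```text
t 1.75 pos [0.3907 0.2213 0.2536] yaw 3.7 q [-1.14  0.01  0.49  2.08 -0.    1.05 -0.58] F [1.  0.5 0.8]
[55.4, 214.5, 93.6] spin -0.4
```

Call:
move_arm(
  gripper=[1,1,1,1,1],
  delta_pos=[
    [55,214,93],
    [55,214,93],
    [55,214,93],
    [55,214,93],
    [55,214,93],
  ],
  spin=[-0.4,-0.4,-0.4,-0.4,-0.4],
)

```text
time: 2.25
position: [0.4606, 0.0111, 0.1599]
eef_rot: [3.139, 0.12, 0.001]
ft_force: [1.0, 1.3, -0.8]
grip_width: 0.0
```

```bash
python3 - <<'E'
from h import *
q=np.load("fit.npy");p=q[:3];yw=np.degrees(p[2])
a=g2w(p,(-.035,-.084,.10));b=g2w(p,(-.035,-.084,.03));rows([(*a,yw),(*b,yw)])
for n in("top","side"):
    c=cam(n);b=c["im"];
    b=b[205:320,190:360] if n=="top" else b[170:300,220:370]
    cv2.imwrite(f"pics/{n}1.png",cv2.resize(b,None,fx=4,fy=4,interpolation=cv2.INTER_CUBIC))
    tcp=manip.state()["position"];print(n,proj(c,tcp))
E
```

```text
t 2.25 pos [0.4606 0.0111 0.1599] yaw 4.4 q [-0.79  0.19  0.71  2.17 -0.17  0.83  0.1 ] F [ 1.   1.3 -0.8]
[-0.7, 0.2, 59.9] spin 0.3
[-0.7, 0.2, 129.9] spin 0.3
top [307.70124267 272.03526094]
side [296.95168013 226.69604016]
```

View pics/side1.png

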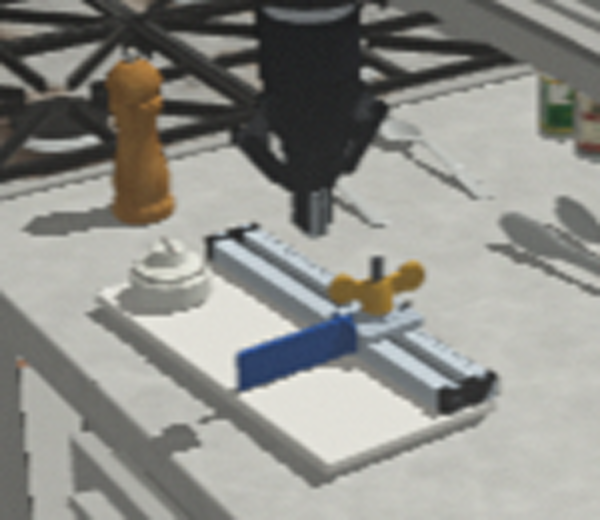

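View pics/top1.png

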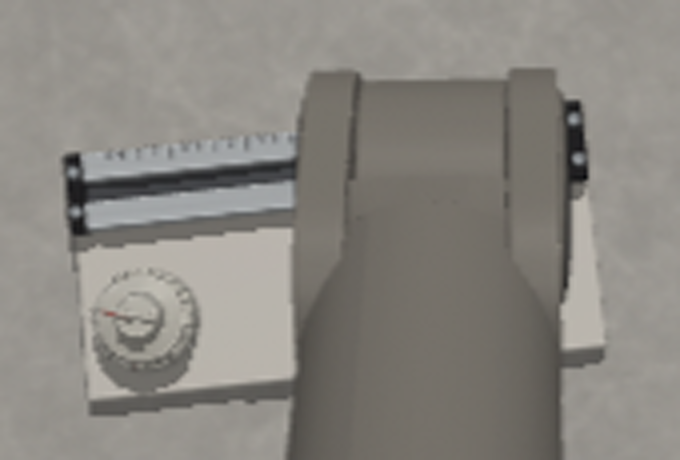

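Side view: the fingertip is at crop (315,232), which matches the projected TCP (308,227). It's clear of the arm, so I'm descending on the right side of the blue arm.

Call:
move_arm(
  gripper=[1,1,1,1,1],
  delta_pos=[
    [0,0,45],
    [0,0,90],
    [0,0,120],
    [0,0,130],
    [0,0,130],
  ],
  spin=[0,0,0,0,0],
)

```text
time: 2.85
position: [0.4599, 0.0132, 0.03]
eef_rot: [3.139, 0.12, -0.003]
ft_force: [-0.3, 0.6, 0.2]
grip_width: 0.0004
```

```bash
python3 - <<'E'
from h import *
q=np.load("fit.npy");p=q[:3];yw=np.degrees(p[2])
rows([(*g2w(p,(-.035,y,.03)),yw) for y in (-.0604,-.040,-.025,-.016,-.011)])
c=cam("side");b=c["im"][170:300,220:370]
cv2.imwrite(f"pics/side2.png",cv2.resize(b,None,fx=4,fy=4,interpolation=cv2.INTER_CUBIC))
E
```

```text
t 2.85 pos [0.4599 0.0132 0.03  ] yaw 4.4 q [-0.62  0.44  0.54  2.26 -0.44  0.54  0.34] F [-0.3  0.6  0.2]
[-0.0, -21.3, 0.0] spin 0.3
[0.1, -41.7, 0.0] spin 0.3
[0.1, -56.7, 0.0] spin 0.3
[0.2, -65.7, 0.0] spin 0.3
[0.2, -70.7, 0.0] spin 0.3
```

View pics/side2.png

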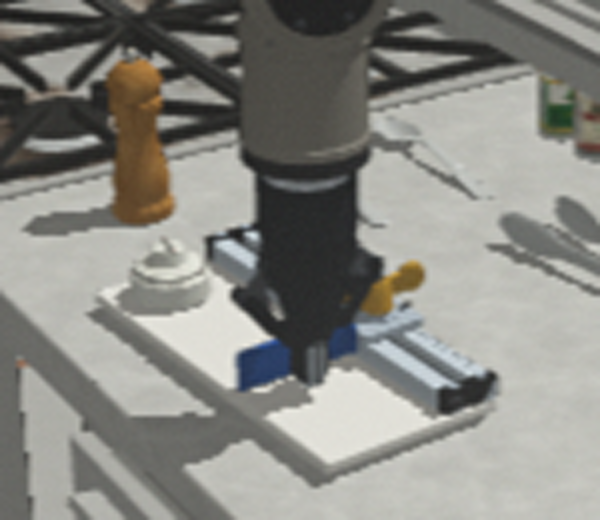

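The finger is on the board to the right of the blue arm. I'll push it short of the target first.

Call:
move_arm(
  gripper=[1,1,1,1,1],
  delta_pos=[
    [0,-15,0],
    [0,-25,0],
    [0,-35,0],
    [0,-45,0],
    [0,-55,0],
  ],
  spin=[0,0,0,0,0],
)

```text
time: 3.4
position: [0.4574, 0.0677, 0.0322]
eef_rot: [3.139, 0.119, 0.005]
ft_force: [2.7, -10.6, 3.5]
grip_width: 0.0002
```

Call:
move_arm(
  gripper=[1,1,1],
  delta_pos=[
    [0,-5,0],
    [0,-8,0],
    [0,-8,0],
  ],
  spin=[0,0,0],
)

```text
time: 3.7
position: [0.4567, 0.0763, 0.0322]
eef_rot: [-3.139, -0.12, -0.005]
ft_force: [2.4, -4.7, 2.9]
grip_width: -0.0003
```

```bash
python3 - <<'E'
from h import *
q=np.load("fit.npy");p=q[:3];yw=np.degrees(p[2])
rows([(*g2w(p,(-.035,y,.03)),yw) for y in (-.016,-.011)])
for n in("top","side"):
    c=cam(n);b=c["im"];
    b=b[205:320,190:360] if n=="top" else b[170:300,220:370]
    cv2.imwrite(f"pics/{n}3.png",cv2.resize(b,None,fx=4,fy=4,interpolation=cv2.INTER_CUBIC))
E
```

```text
t 3.7 pos [0.4567 0.0763 0.0322] yaw 4.4 q [-0.76  0.44  0.55  2.25 -0.44  0.55  0.21] F [ 2.4 -4.7  2.9]
[-1.5, -2.5, 2.2] spin 0.3
[-1.5, -7.5, 2.2] spin 0.3
```

View pics/side3.png

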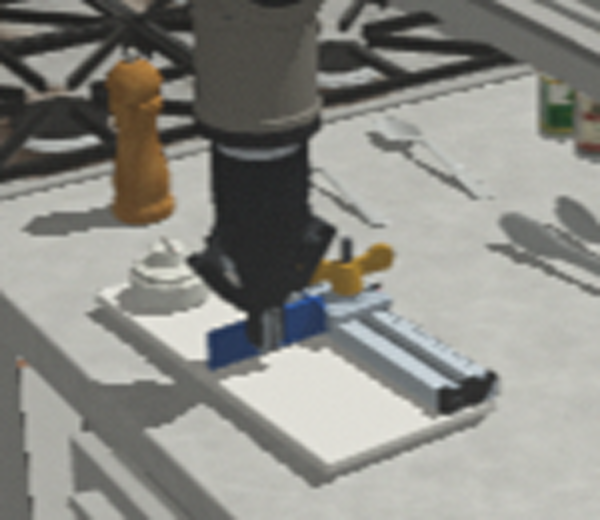

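View pics/top3.png

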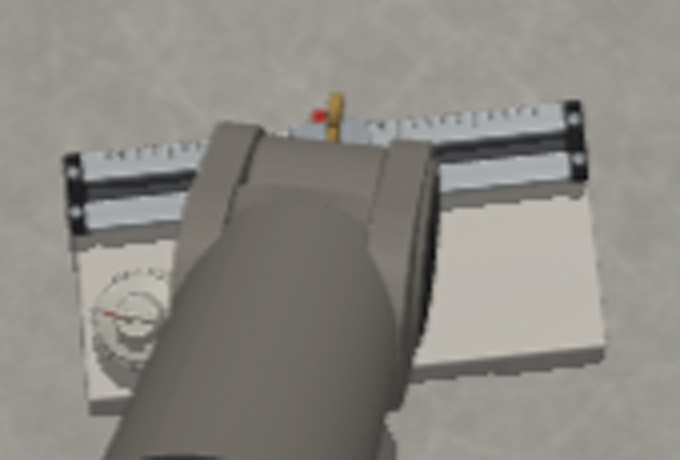

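```bash
python3 - <<'E'
from h import *
q=np.load("fit.npy");p=q[:3]
S=cam("side")
# register arm + nut patch shift between side1 and a fresh frame: blue mask edge
a=cv2.imread("pics/side1.png");b=cv2.imread("pics/side3.png")
for nm,(x0,y0,x1,y1) in dict(wing=(365,250,430,320),armfront=(225,340,275,395)).items():
    t=a[y0:y1,x0:x1];r=cv2.matchTemplate(b,t,cv2.TM_CCOEFF_NORMED);_,v,_,l=cv2.minMaxLoc(r)
    print(nm,v,(l[0]-x0)/4,(l[1]-y0)/4)
for st in (-.004,-.002,0,.003):
    print(st,[(proj(S,g2w(p,(g[0],st,g[1])))-proj(S,g2w(p,(g[0],q[3],g[1])))).round(2) for g in ((.06,.08),(-.07,.045))])
E
```

```text
wing 0.9773108959197998 -7.5 -4.75
armfront 0.906265139579773 -7.0 -5.25
-0.004 [array([-7.81, -4.79]), array([-7.43, -5.33])]
-0.002 [array([-8.17, -5.01]), array([-7.77, -5.58])]
0 [array([-8.53, -5.23]), array([-8.12, -5.83])]
0.003 [array([-9.07, -5.56]), array([-8.63, -6.19])]
```

Call:
move_arm(
  gripper=[1,1,1,1,1],
  delta_pos=[
    [0,-3,0],
    [0,-6,0],
    [0,-7,0],
    [0,-7,0],
    [0,-7,0],
  ],
  spin=[0,0,0,0,0],
)

```text
time: 4.35
position: [0.4561, 0.0827, 0.0318]
eef_rot: [-3.139, -0.119, -0.004]
ft_force: [3.0, -8.1, 5.2]
grip_width: -0.0004
```

Call:
move_arm(
  gripper=[1,1,1,1,1],
  delta_pos=[
    [0,20,0],
    [0,50,0],
    [0,90,-50],
    [0,130,-90],
    [-20,180,-100],
  ],
  spin=[0,0,0,0,0],
)

```text
time: 4.85
position: [0.4556, -0.0786, 0.1264]
eef_rot: [-3.139, -0.124, -0.007]
ft_force: [1.8, -0.6, 0.2]
grip_width: 0.0002
```

```bash
python3 - <<'E'
from h import *
rows([])
for n in("top","side"):
    c=cam(n);b=c["im"];cv2.imwrite(f"pics/{n}4raw.png",b)
    b=b[225:275,240:340] if n=="top" else b[215:295,235:355]
    cv2.imwrite(f"pics/{n}4.png",cv2.resize(b,None,fx=8 if n=="top" else 6,fy=8 if n=="top" else 6,interpolation=cv2.INTER_CUBIC))
E
```

```text
t 4.85 pos [ 0.4556 -0.0786  0.1264] yaw 4.5 q [-0.59  0.26  0.72  2.2  -0.25  0.75  0.38] F [ 1.8 -0.6  0.2]
```

View pics/top4.png

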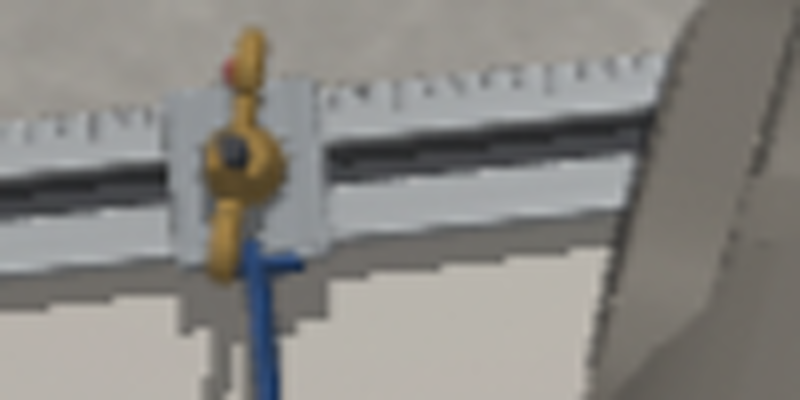

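View pics/side4.png

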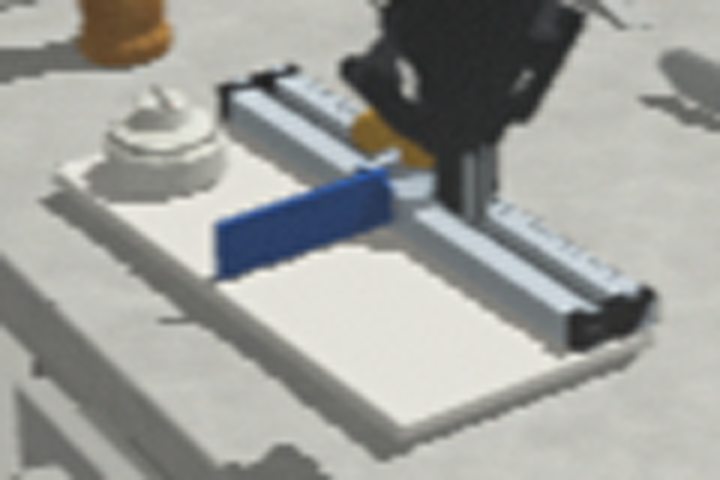

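```bash
python3 - <<'E'
from h import *
q=np.load("fit.npy");p=q[:3];T=cam("top")
def w2g(P):
    d=P[:2]-p[:2];c,s=np.cos(p[2]),np.sin(p[2]);return np.array([c*d[0]+s*d[1],-s*d[0]+c*d[1]])
for f in("top0.png","top4raw.png"):
    im=cv2.imread("pics/"+f)[225:310,240:330].astype(float)
    B,G,R=im[...,0],im[...,1],im[...,2]
    w=np.clip(R-np.maximum(B*1.5,G*1.5)-10,0,None);w[:, :]*= (R>1.8*G)
    v,u=np.nonzero(w>15);
    if len(u):
        W=w[v,u];uv=(np.average(u,weights=W)+240,np.average(v,weights=W)+225);print(f,"red",uv,len(u),w2g(unproj(T,uv,.040)))
    w=np.clip(B-1.4*R-5,0,None)
    for r in (262,270,278,286,292):
        row=w[r-225]
        if row.sum()>0:
            u=np.average(np.arange(len(row)),weights=row)+240;print("  blue",r,round(u,2),w2g(unproj(T,(u,r),.054)).round(4),w2g(unproj(T,(u,r),.045)).round(4))
t8=lambda u,v:(240+(u+.5)/8-.5,225+(v+.5)/8-.5)
t5=lambda u,v:(195+(u+.5)/5-.5,215+(v+.5)/5-.5)
print("saddle top0",[w2g(unproj(T,t5(*c),.042)).round(4) for c in((420,97),(519,88),(428,207),(523,198))])
print("saddle top4",[w2g(unproj(T,t8(*c),.042)).round(4) for c in((163,95),(318,82),(178,266),(328,250))])
print("stud",w2g(unproj(T,t5(465,133),.096)),w2g(unproj(T,t8(234,150),.096)))
E
```

```text
top0.png red (np.float64(269.4650395778364), np.float64(234.79287598944592)) 13 [0.08403459 0.00318253]
  blue 262 290.61 [ 0.0058 -0.0455] [ 0.0069 -0.0451]
  blue 270 291.5 [-0.0148 -0.0458] [-0.0139 -0.0454]
  blue 278 292.43 [-0.0354 -0.0462] [-0.0346 -0.0458]
  blue 286 293.08 [-0.0558 -0.0459] [-0.0551 -0.0455]
  blue 292 293.59 [-0.071  -0.0458] [-0.0705 -0.0453]
  blue 262 272.19 [0.0107 0.0014] [0.0118 0.0021]
  blue 270 272.7 [-0.0099  0.0019] [-0.0089  0.0027]
  blue 278 273.48 [-0.0304  0.0018] [-0.0296  0.0026]
  blue 286 274.4 [-0.0509  0.0013] [-0.0502  0.0021]
  blue 292 274.86 [-0.0662  0.0015] [-0.0656  0.0023]
saddle top0 [array([ 0.0833, -0.0208]), array([ 0.0826, -0.0725]), array([ 0.0255, -0.0196]), array([ 0.0251, -0.069 ])]
saddle top4 [array([0.082 , 0.0281]), array([ 0.0809, -0.0225]), array([0.0258, 0.0281]), array([ 0.0259, -0.0206])]
stud [ 0.05354292 -0.0451212 ] [0.05315376 0.00203613]
```

Top view: the arm is centred at guide y of about +2 mm and the clip at about +3 mm, so step 1 is within tolerance. The nut's wings point about −9°/171° in world. I'm planning stroke A on the near wing.

```bash
cat >> h.py <<'E'
q0=np.load("fit.npy");P0=q0[:3]
NUT=g2w(P0,(.055,.0022,.075))
def fp(th,d,r=.030,z=.07,off=-90):
    a=np.radians(th);u=np.array([np.cos(a),np.sin(a)]);n=np.array([-u[1],u[0]])
    xy=NUT[:2]+r*u+d*n;return (*xy,z,th+off)
E
python3 - <<'E'
from h import *
t8=lambda u,v:(240+(u+.5)/8-.5,225+(v+.5)/8-.5)
T=cam("top");a=unproj(T,t8(252,38),.08);b=unproj(T,t8(222,268),.08)
print(NUT,a,b,np.degrees(np.arctan2(*(a-b)[[1,0]])),np.linalg.norm(a-b),(a+b)/2)
rows([fp(171,.032,z=.13),fp(171,.032)])
E
```

```text
[0.54347526 0.10328237 0.075     ] [0.5796777  0.09820231 0.08      ] [0.50670787 0.10898539 0.08      ] -8.406016959353751 0.07376226376531429 [0.54319279 0.10359385 0.08      ]
t 5.05 pos [ 0.4536 -0.0784  0.1242] yaw 4.3 q [-0.58  0.26  0.71  2.21 -0.26  0.75  0.38] F [ 0.5 -0.5 -0.6]
[66.6, -150.3, -5.8] spin -76.7
[66.6, -150.3, 54.2] spin -76.7
```

Call:
move_arm(
  gripper=[1,1,1,1,1],
  delta_pos=[
    [15,-30,-6],
    [30,-65,-6],
    [45,-100,-6],
    [60,-130,-6],
    [66,-150,-6],
  ],
  spin=[-8.5,-17,-25.5,-34,-42],
)

```text
time: 5.55
position: [0.5081, 0.0806, 0.1288]
eef_rot: [-2.881, -1.252, 0.0]
ft_force: [0.9, -0.8, -0.3]
grip_width: 0.0003
```

Call:
move_arm(
  gripper=[1,1,1,1,1],
  delta_pos=[
    [0,0,0],
    [0,0,0],
    [0,0,0],
    [0,0,0],
    [0,0,0],
  ],
  spin=[-8.5,-17,-25.5,-34,-34.7],
)

```text
time: 6.05
position: [0.5072, 0.0777, 0.1288]
eef_rot: [-2.382, -2.047, 0.001]
ft_force: [-0.5, -0.6, -1.3]
grip_width: -0.0001
```

```bash
python3 - <<'E'
from h import *
rows([fp(171,.032),fp(171,.020)])
c=cam("side");b=c["im"][170:300,220:370]
cv2.imwrite(f"pics/side5.png",cv2.resize(b,None,fx=4,fy=4,interpolation=cv2.INTER_CUBIC))
E
```

```text
t 6.05 pos [0.5072 0.0777 0.1288] yaw 81.4 q [-0.57  0.3   0.35  2.08 -0.14  0.79  1.28] F [-0.5 -0.6 -1.3]
[-1.0, 1.8, 58.8] spin 0.4
[11.0, 1.9, 58.8] spin 0.4
```

View pics/side5.png

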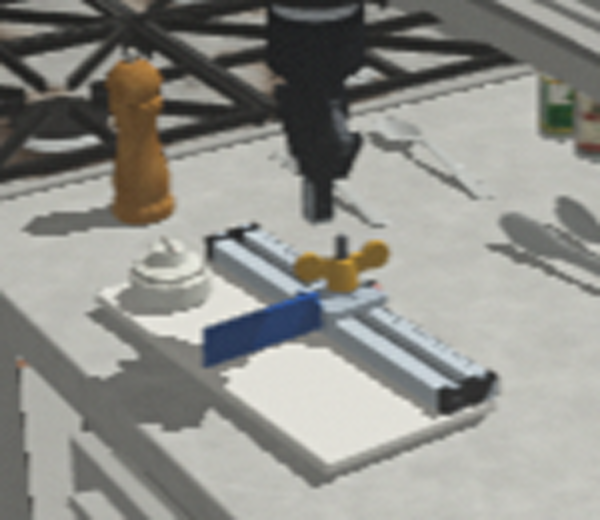

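The nut and wings are clear, with the finger above and to the right of the near wing. Clockwise spin lowers joint 7, which leaves plenty of range. Descending.

Call:
move_arm(
  gripper=[1,1,1,1],
  delta_pos=[
    [-1,2,25],
    [-1,2,50],
    [-1,2,58],
    [-1,2,58],
  ],
  spin=[0.4,0.4,0.4,0.4],
)

```text
time: 6.5
position: [0.5087, 0.0752, 0.0702]
eef_rot: [-2.396, -2.031, 0.004]
ft_force: [0.4, -0.4, 0.3]
grip_width: -0.0003
```

```bash
python3 - <<'E'
from h import *
rows([fp(171,.026),fp(171,.020),fp(168,.0185),fp(164,.0185),fp(160,.0185)])
c=cam("side");b=c["im"][170:300,220:370]
cv2.imwrite(f"pics/side6.png",cv2.resize(b,None,fx=4,fy=4,interpolation=cv2.INTER_CUBIC))
E
```

```text
t 6.5 pos [0.5087 0.0752 0.0702] yaw 80.6 q [-0.54  0.4   0.32  2.11 -0.2   0.66  1.32] F [ 0.4 -0.4  0.3]
[7.2, -0.1, 0.2] spin -0.4
[13.2, -0.1, 0.2] spin -0.4
[16.3, -1.1, 0.2] spin 2.6
[18.5, -2.2, 0.2] spin 6.6
[20.8, -3.2, 0.2] spin 10.6
```

View pics/side6.png

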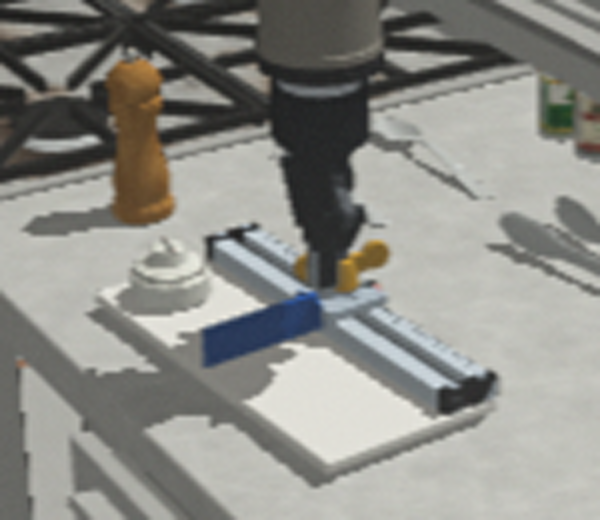

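Call:
move_arm(
  gripper=[1,1,1,1,1],
  delta_pos=[
    [5,0,0],
    [10,0,0],
    [13,0,0],
    [16.3,-1,0],
    [18.5,-2.2,0],
  ],
  spin=[0,0,0,2.6,6.6],
)

```text
time: 7.05
position: [0.5107, 0.0939, 0.0716]
eef_rot: [2.509, 1.89, 0.001]
ft_force: [1.1, -1.1, -0.8]
grip_width: 0.0
```

```bash
python3 - <<'E'
from h import *
rows([fp(t,.0185) for t in(158,152,146,140,134)])
E
```

```text
t 7.05 pos [0.5107 0.0939 0.0716] yaw 74.0 q [-0.59  0.4   0.35  2.1  -0.22  0.67  1.19] F [ 1.1 -1.1 -0.8]
[2.8, -2.8, 1.6] spin 6.0
[6.2, -4.3, 1.6] spin 12.0
[9.7, -5.3, 1.6] spin 18.0
[13.3, -6.0, 1.6] spin 24.0
[17.0, -6.3, 1.6] spin 30.0
```

Call:
move_arm(
  gripper=[1,1,1,1,1],
  delta_pos=[
    [3,-2.3,1],
    [6.3,-3.8,1],
    [9.8,-4.8,1],
    [13.4,-5.5,1],
    [17,-5.8,1],
  ],
  spin=[6,12,18,24,30],
)

```text
time: 7.55
position: [0.5094, 0.1118, 0.0704]
eef_rot: [-2.915, -1.172, -0.0]
ft_force: [-0.8, -2.1, -0.7]
grip_width: 0.0003
```

```bash
python3 - <<'E'
from h import *
rows([fp(t,.0185) for t in(128,122,116,110,104)])
c=cam("side");b=c["im"][170:300,220:370]
cv2.imwrite(f"pics/side7.png",cv2.resize(b,None,fx=4,fy=4,interpolation=cv2.INTER_CUBIC))
E
```

```text
t 7.55 pos [0.5094 0.1118 0.0704] yaw 43.8 q [-0.73  0.43  0.48  2.1  -0.31  0.68  0.72] F [-0.8 -2.1 -0.7]
[3.3, -2.0, 0.4] spin 5.8
[6.7, -3.4, 0.4] spin 11.8
[10.3, -4.5, 0.4] spin 17.8
[13.9, -5.2, 0.4] spin 23.8
[17.6, -5.5, 0.4] spin 29.8
```

View pics/side7.png

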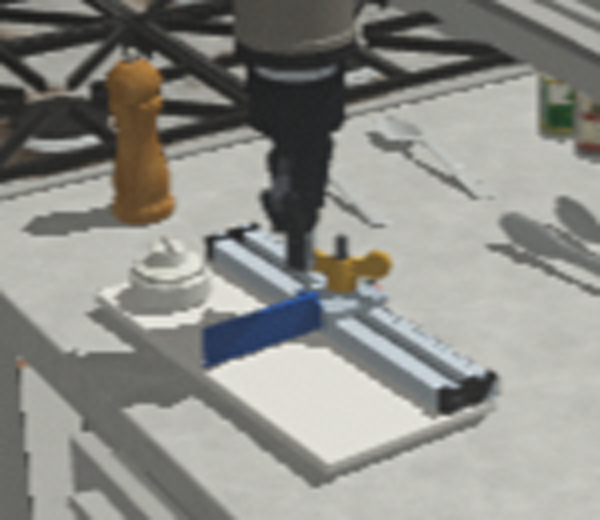

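The far wing is swinging round and the arm hasn't moved, so the push works. Continuing the stroke.

Call:
move_arm(
  gripper=[1,1,1,1,1],
  delta_pos=[
    [3.3,-2,0.4],
    [6.7,-3.4,0.4],
    [10.3,-4.5,0.4],
    [13.9,-5.2,0.4],
    [17.6,-5.5,0.4],
  ],
  spin=[6,12,18,24,30],
)

```text
time: 8.1
position: [0.5181, 0.1279, 0.0699]
eef_rot: [-3.118, -0.382, 0.0]
ft_force: [-1.8, -1.9, -0.5]
grip_width: -0.0002
```

```bash
python3 - <<'E'
from h import *
rows([fp(t,.0185) for t in(98,92,86,80,74)])
E
```

```text
t 8.1 pos [0.5181 0.1279 0.0699] yaw 14.0 q [-0.85  0.48  0.61  2.08 -0.42  0.7   0.28] F [-1.8 -1.9 -0.5]
[3.4, -1.7, -0.1] spin 6.0
[6.8, -3.1, -0.1] spin 12.0
[10.4, -4.2, -0.1] spin 18.0
[14.0, -4.9, -0.1] spin 24.0
[17.7, -5.2, -0.1] spin 30.0
```

Call:
move_arm(
  gripper=[1,1,1,1,1],
  delta_pos=[
    [3.4,-1.7,0],
    [6.8,-3.1,0],
    [10.4,-4.2,0],
    [14,-4.9,0],
    [17.7,-5.2,0],
  ],
  spin=[6,12,18,24,30],
)

```text
time: 8.6
position: [0.5339, 0.1374, 0.0698]
eef_rot: [-3.111, 0.438, 0.001]
ft_force: [-3.0, -1.9, -0.7]
grip_width: -0.0003
```

```bash
python3 - <<'E'
from h import *
rows([fp(t,.0185) for t in(68,62,56,50,44)])
E
```

```text
t 8.6 pos [0.5339 0.1374 0.0698] yaw -16.0 q [-0.94  0.55  0.74  2.05 -0.54  0.75 -0.14] F [-3.  -1.9 -0.7]
[3.4, -1.6, -0.2] spin 6.0
[6.8, -3.0, -0.2] spin 12.0
[10.3, -4.1, -0.2] spin 18.0
[13.9, -4.7, -0.2] spin 24.0
[17.6, -5.0, -0.2] spin 30.0
```

Call:
move_arm(
  gripper=[1,1,1,1,1],
  delta_pos=[
    [3.4,-1.6,0],
    [6.8,-3,0],
    [10.3,-4.1,0],
    [13.9,-4.7,0],
    [17.6,-5,0],
  ],
  spin=[6,12,18,24,30],
)

```text
time: 9.1
position: [0.5522, 0.1377, 0.0697]
eef_rot: [-2.891, 1.228, 0.002]
ft_force: [-1.7, 0.2, -1.4]
grip_width: -0.0
```

```bash
python3 - <<'E'
from h import *
rows([fp(t,.0185,z=.068) for t in(38,32,26,20,14)])
for n in("top","side"):
    c=cam(n);b=c["im"];
    b=b[205:320,190:360] if n=="top" else b[170:300,220:370]
    cv2.imwrite(f"pics/{n}8.png",cv2.resize(b,None,fx=4,fy=4,interpolation=cv2.INTER_CUBIC))
E
```

```text
t 9.1 pos [0.5522 0.1377 0.0697] yaw -46.0 q [-1.    0.63  0.87  2.01 -0.67  0.81 -0.55] F [-1.7  0.2 -1.4]
[3.4, -1.6, 1.7] spin 6.0
[6.8, -3.0, 1.7] spin 12.0
[10.4, -4.1, 1.7] spin 18.0
[14.0, -4.7, 1.7] spin 24.0
[17.7, -5.0, 1.7] spin 30.0
```

View pics/side8.png

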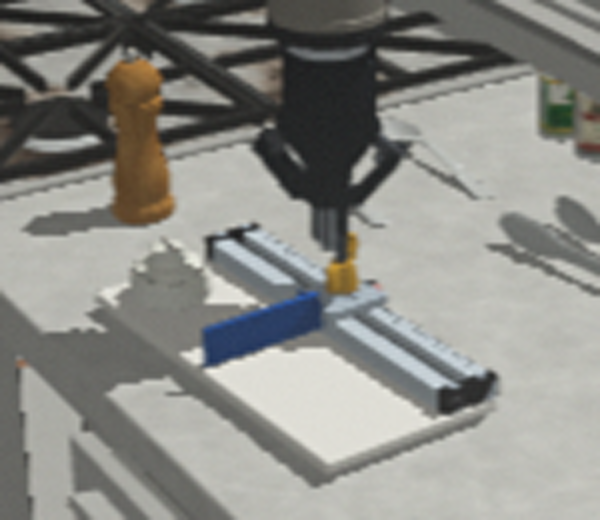

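View pics/top8.png

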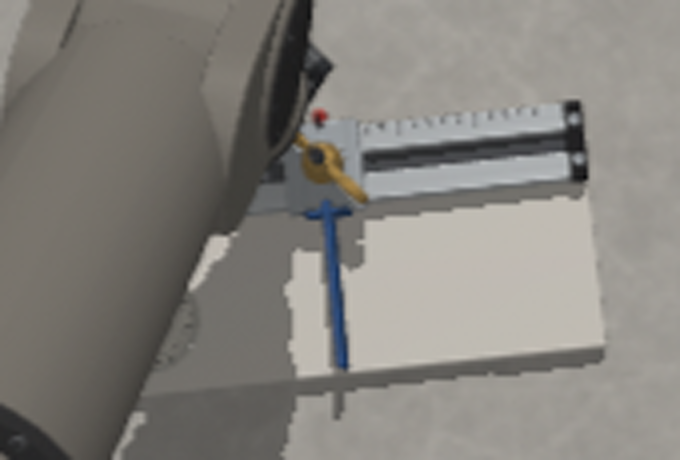

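Side and top views: the nut has turned to about 45°, and the stop and clip are in place. I'll lift off and switch to the opposite wing for stroke B, because joints 3 and 5 would near their limits if I went on.

Call:
move_arm(
  gripper=[1,1,1,1,1],
  delta_pos=[
    [-8,0,0],
    [-12,0,-20],
    [-12,0,-45],
    [-12,0,-60],
    [-12,0,-60],
  ],
  spin=[0,0,0,-6,-14],
)

```text
time: 9.7
position: [0.5445, 0.1465, 0.1315]
eef_rot: [-3.022, 0.851, -0.003]
ft_force: [0.7, -0.8, -0.6]
grip_width: 0.0001
```

```bash
python3 - <<'E'
from h import *
rows([fp(224,.034,z=.13)])
E
```

```text
t 9.7 pos [0.5445 0.1465 0.1315] yaw -31.4 q [-1.07  0.51  0.91  1.99 -0.52  0.89 -0.43] F [ 0.7 -0.8 -0.6]
[47.0, 75.0, 1.5] spin -165.4
```

Call:
move_arm(
  gripper=[1,1,1,1,1],
  delta_pos=[
    [12,19,0],
    [24,38,0],
    [36,57,0],
    [47,75,0],
    [47,75,0],
  ],
  spin=[-8.5,-17,-25.5,-34,-42.5],
)

```text
time: 10.2
position: [0.5439, 0.0546, 0.1302]
eef_rot: [3.127, 0.3, 0.001]
ft_force: [0.7, 0.6, -0.5]
grip_width: 0.0
```

Call:
move_arm(
  gripper=[1,1,1,1,1],
  delta_pos=[
    [0,0,0],
    [0,0,0],
    [0,0,0],
    [0,0,0],
    [0,0,0],
  ],
  spin=[-8.5,-17,-25.5,-34,-42.5],
)

```text
time: 10.7
position: [0.544, 0.0577, 0.1301]
eef_rot: [2.803, 1.418, 0.001]
ft_force: [0.3, -0.6, -0.1]
grip_width: -0.0001
```

Call:
move_arm(
  gripper=[1,1,1,1,1],
  delta_pos=[
    [0,0,0],
    [0,0,0],
    [0,0,0],
    [0,0,0],
    [0,0,0],
  ],
  spin=[-8.5,-17,-25.5,-34,-42.5],
)

```text
time: 11.2
position: [0.5441, 0.0577, 0.1301]
eef_rot: [2.098, 2.337, 0.001]
ft_force: [-1.4, 0.4, -0.1]
grip_width: -0.0002
```

```bash
python3 - <<'E'
from h import *
rows([fp(224,.034,z=.13)])
E
```

```text
t 11.2 pos [0.5441 0.0577 0.1301] yaw 96.2 q [-0.51  0.35  0.35  2.   -0.16  0.81  1.61] F [-1.4  0.4 -0.1]
[0.1, 1.5, 0.1] spin -37.8
```

Call:
move_arm(
  gripper=[1,1,1,1,1],
  delta_pos=[
    [0,1,0],
    [0,1,0],
    [0,1,0],
    [0,1,0],
    [0,1,0],
  ],
  spin=[-8.5,-17,-25.5,-34,-37.8],
)

```text
time: 11.7
position: [0.5451, 0.0577, 0.1302]
eef_rot: [1.228, 2.89, 0.001]
ft_force: [-0.7, -0.5, 0.1]
grip_width: -0.0003
```

```bash
python3 - <<'E'
from h import *
rows([fp(224,.034,z=.13),fp(224,.034,z=.066)])
for n in("top","side"):
    c=cam(n);b=c["im"];
    b=b[205:320,190:360] if n=="top" else b[170:300,220:370]
    cv2.imwrite(f"pics/{n}9.png",cv2.resize(b,None,fx=4,fy=4,interpolation=cv2.INTER_CUBIC))
E
```

```text
t 11.7 pos [0.5451 0.0577 0.1302] yaw 134.0 q [-0.39  0.34  0.21  2.   -0.1   0.81  2.21] F [-0.7 -0.5  0.1]
[-0.1, 0.5, 0.2] spin -0.0
[-0.1, 0.5, 64.2] spin -0.0
```

View pics/side9.png

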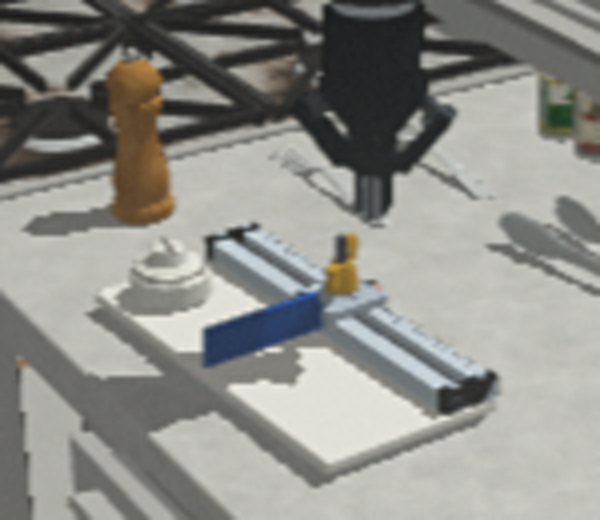

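Side view: the wings are edge-on to the camera at about 225–235°, and the finger is above and to the right. Descending, then stroke B.

Call:
move_arm(
  gripper=[1,1,1,1,1],
  delta_pos=[
    [0,0,25],
    [0,0,50],
    [0,0,64],
    [0,0,64],
    [7,0,64],
  ],
  spin=[0,0,0,0,0],
)

```text
time: 12.3
position: [0.5409, 0.062, 0.0662]
eef_rot: [1.245, 2.884, -0.0]
ft_force: [0.4, -0.1, 0.5]
grip_width: -0.0001
```

```bash
python3 - <<'E'
from h import *
rows([fp(224,.024,z=.066),fp(224,.0185,z=.066),fp(218,.0185,z=.066),fp(212,.0185,z=.066),fp(206,.0185,z=.066)])
E
```

```text
t 12.3 pos [0.5409 0.062  0.0662] yaw 133.3 q [-0.39  0.43  0.19  2.04 -0.13  0.68  2.21] F [ 0.4 -0.1  0.5]
[4.0, 0.5, 0.2] spin -0.7
[9.5, 0.4, 0.2] spin -0.7
[12.7, -1.4, 0.2] spin 5.3
[16.1, -2.9, 0.2] spin 11.3
[19.6, -4.0, 0.2] spin 17.3
```

Call:
move_arm(
  gripper=[1,1,1,1,1],
  delta_pos=[
    [4,0,0],
    [9,0.4,0],
    [12.7,-1.4,0],
    [16.1,-2.9,0],
    [19.6,-4,0],
  ],
  spin=[0,0,5.3,11.3,17.3],
)

```text
time: 12.8
position: [0.5244, 0.0742, 0.0665]
eef_rot: [1.668, 2.661, 0.002]
ft_force: [1.7, -0.4, -1.3]
grip_width: 0.0001
```

```bash
python3 - <<'E'
from h import *
rows([fp(t,.0185,z=.066) for t in(200,194,188,182,176)])
E
```

```text
t 12.8 pos [0.5244 0.0742 0.0665] yaw 115.8 q [-0.48  0.42  0.26  2.08 -0.17  0.66  1.92] F [ 1.7 -0.4 -1.3]
[2.5, -1.9, 0.5] spin 5.8
[5.9, -3.4, 0.5] spin 11.8
[9.5, -4.4, 0.5] spin 17.8
[13.1, -5.1, 0.5] spin 23.8
[16.8, -5.4, 0.5] spin 29.8
```

Call:
move_arm(
  gripper=[1,1,1,1,1],
  delta_pos=[
    [2.7,-1.9,0.5],
    [6,-3.4,0.5],
    [9.6,-4.4,0.5],
    [13.2,-5.1,0.5],
    [16.8,-5.4,0.5],
  ],
  spin=[6,12,18,24,30],
)

```text
time: 13.3
position: [0.512, 0.0869, 0.0659]
eef_rot: [2.301, 2.139, 0.002]
ft_force: [1.7, -1.3, -0.9]
grip_width: 0.0001
```

```bash
python3 - <<'E'
from h import *
rows([fp(t,.0185,z=.065) for t in(170,164,158,152,146)])
for n in("side",):
    c=cam(n);b=c["im"];
    b=b[170:300,220:370]
    cv2.imwrite(f"pics/{n}10.png",cv2.resize(b,None,fx=4,fy=4,interpolation=cv2.INTER_CUBIC))
E
```

```text
t 13.3 pos [0.512  0.0869 0.0659] yaw 85.8 q [-0.62  0.42  0.4   2.11 -0.26  0.66  1.46] F [ 1.7 -1.3 -0.9]
[3.2, -1.5, 0.9] spin 5.8
[6.6, -3.0, 0.9] spin 11.8
[10.2, -4.0, 0.9] spin 17.8
[13.8, -4.7, 0.9] spin 23.8
[17.5, -5.0, 0.9] spin 29.8
```

View pics/side10.png

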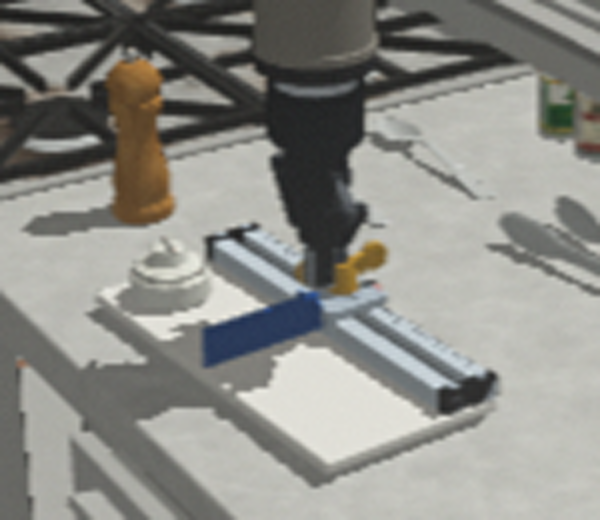

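The nut is following the finger and the stop isn't moving. Continuing.

Call:
move_arm(
  gripper=[1,1,1,1,1],
  delta_pos=[
    [3.2,-1.5,0.8],
    [6.6,-3,0.8],
    [10.2,-4,0.8],
    [13.8,-4.7,0.8],
    [17.5,-5,0.8],
  ],
  spin=[6,12,18,24,30],
)

```text
time: 13.85
position: [0.5081, 0.1046, 0.0648]
eef_rot: [-2.774, -1.474, -0.001]
ft_force: [-0.3, -2.0, -1.1]
grip_width: -0.0
```

```bash
python3 - <<'E'
from h import *
rows([fp(t,.0185,z=.065) for t in(140,134,128,124,120)])
E
```

```text
t 13.85 pos [0.5081 0.1046 0.0648] yaw 56.0 q [-0.76  0.45  0.53  2.12 -0.36  0.67  1.  ] F [-0.3 -2.  -1.1]
[3.4, -1.7, -0.2] spin 6.0
[6.8, -3.1, -0.2] spin 12.0
[10.4, -4.1, -0.2] spin 18.0
[12.8, -4.6, -0.2] spin 22.0
[15.2, -5.0, -0.2] spin 26.0
```

Call:
move_arm(
  gripper=[1,1,1,1,1],
  delta_pos=[
    [3.4,-1.7,0],
    [6.8,-3.1,0],
    [10.4,-4.1,0],
    [12.8,-4.6,0],
    [15.2,-5,0],
  ],
  spin=[6,12,18,22,26],
)

```text
time: 14.35
position: [0.5122, 0.1201, 0.0647]
eef_rot: [-3.034, -0.814, 0.0]
ft_force: [-1.2, -1.9, -0.9]
grip_width: -0.0001
```

```bash
python3 - <<'E'
from h import *
rows([fp(t,.0185,z=.065) for t in(117,114,111,108,105)])
E
```

```text
t 14.35 pos [0.5122 0.1201 0.0647] yaw 30.0 q [-0.87  0.49  0.65  2.1  -0.46  0.69  0.61] F [-1.2 -1.9 -0.9]
[1.8, -0.7, -0.3] spin 3.0
[3.4, -1.6, -0.3] spin 6.0
[5.1, -2.3, -0.3] spin 9.0
[6.8, -3.0, -0.3] spin 12.0
[8.6, -3.6, -0.3] spin 15.0
```

Call:
move_arm(
  gripper=[1,1,1,1,1],
  delta_pos=[
    [1.8,-0.8,0],
    [3.4,-1.6,0],
    [5.1,-2.3,0],
    [6.8,-3,0],
    [6.8,-3,0],
  ],
  spin=[3,6,9,12,12],
)

```text
time: 14.85
position: [0.5166, 0.1262, 0.0646]
eef_rot: [-3.102, -0.496, 0.0]
ft_force: [-0.1, 0.1, 0.4]
grip_width: -0.0005
```

```bash
python3 - <<'E'
from h import *
rows([fp(t,.0185,z=.065) for t in(105,102,99,96)])
E
```

```text
t 14.85 pos [0.5166 0.1262 0.0646] yaw 18.2 q [-0.91  0.51  0.7   2.09 -0.51  0.71  0.44] F [-0.1  0.1  0.4]
[1.6, -0.8, -0.4] spin 3.2
[3.2, -1.6, -0.4] spin 6.2
[4.9, -2.4, -0.4] spin 9.2
[6.6, -3.0, -0.4] spin 12.2
```

Call:
move_arm(
  gripper=[1,1,1,1],
  delta_pos=[
    [1,-0.5,0],
    [1.6,-0.8,0],
    [2.4,-1.2,0],
    [3.2,-1.6,0],
  ],
  spin=[2,3.2,4.7,6.2],
)

```text
time: 15.25
position: [0.518, 0.1283, 0.0641]
eef_rot: [-3.124, -0.324, 0.004]
ft_force: [-10.6, -0.6, 5.4]
grip_width: -0.0001
```

```bash
python3 - <<'E'
from h import *
rows([fp(t,.0185,z=.065) for t in(102,99,96,93)])
for n in("top","side",):
    c=cam(n);b=c["im"];
    b=b[205:320,190:360] if n=="top" else b[170:300,220:370]
    cv2.imwrite(f"pics/{n}11.png",cv2.resize(b,None,fx=4,fy=4,interpolation=cv2.INTER_CUBIC))
E
```

```text
t 15.25 pos [0.518  0.1283 0.0641] yaw 11.8 q [-0.94  0.53  0.73  2.09 -0.54  0.72  0.35] F [-10.6  -0.6   5.4]
[1.2, -0.2, -0.9] spin -0.2
[2.8, -1.2, -0.9] spin 2.8
[4.4, -2.0, -0.9] spin 5.8
[6.1, -2.8, -0.9] spin 8.8
```

View pics/side11.png

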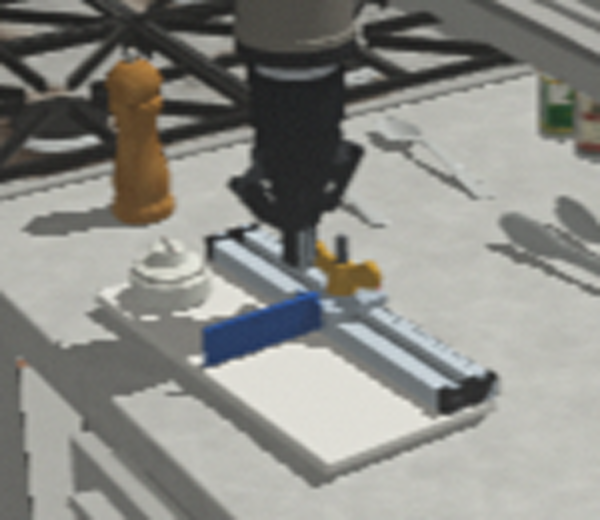

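View pics/top11.png

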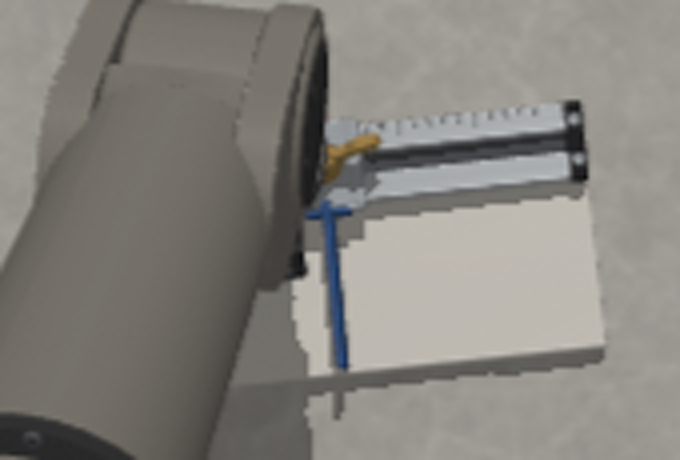

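A force of 10.6 N opposes the push, where free running took about 2 N, so the firm stop is reached at the predicted angle. One small extra press, then I'll back off and look.

Call:
move_arm(
  gripper=[1,1,1],
  delta_pos=[
    [0.8,0,0],
    [0.8,0,0],
    [0.8,0,0],
  ],
  spin=[0,0,0],
)

```text
time: 15.65
position: [0.5182, 0.1283, 0.064]
eef_rot: [-3.124, -0.325, 0.006]
ft_force: [-12.6, -0.9, 7.0]
grip_width: -0.0001
```

Call:
move_arm(
  gripper=[1,1,1,1,1],
  delta_pos=[
    [-6,0,0],
    [-14,0,0],
    [-14,0,-35],
    [-14,0,-80],
    [-30,0,-110],
  ],
  spin=[0,0,0,0,0],
)

```text
time: 16.15
position: [0.4924, 0.1221, 0.1767]
eef_rot: [3.125, 0.324, 0.004]
ft_force: [1.2, 0.1, 1.2]
grip_width: -0.0001
```

Call:
move_arm(
  gripper=[1,1,1,1,1],
  delta_pos=[
    [0,40,-20],
    [0,85,-30],
    [0,130,-30],
    [0,180,-30],
    [0,220,-30],
  ],
  spin=[0,0,0,0,0],
)

```text
time: 16.65
position: [0.5361, -0.0955, 0.2048]
eef_rot: [-3.125, -0.324, -0.002]
ft_force: [0.2, 0.7, -0.5]
grip_width: -0.0001
```

```bash
python3 - <<'E'
from h import *
rows([])
for n in("top","side"):
    c=cam(n);b=c["im"];cv2.imwrite(f"pics/{n}12raw.png",b)
    b=b[205:320,190:360] if n=="top" else b[200:295,225:355]
    cv2.imwrite(f"pics/{n}12.png",cv2.resize(b,None,fx=4 if n=="top" else 6,fy=4 if n=="top" else 6,interpolation=cv2.INTER_CUBIC))
E
```

```text
t 16.65 pos [ 0.5361 -0.0955  0.2048] yaw 11.8 q [-0.7   0.35  0.95  1.97 -0.34  0.99  0.62] F [ 0.2  0.7 -0.5]
```

View pics/top12.png

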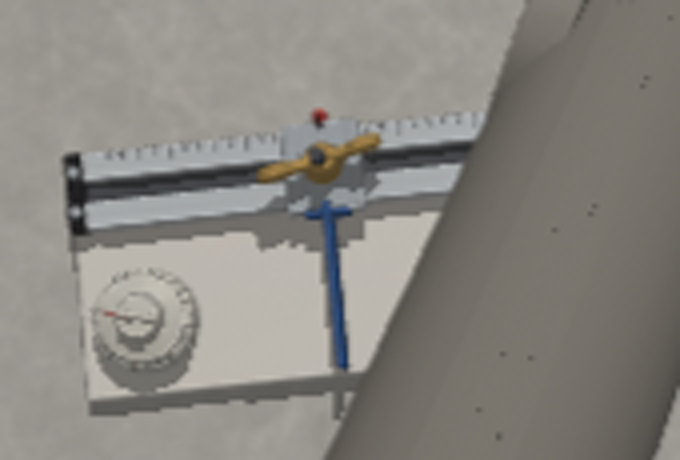

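View pics/side12.png

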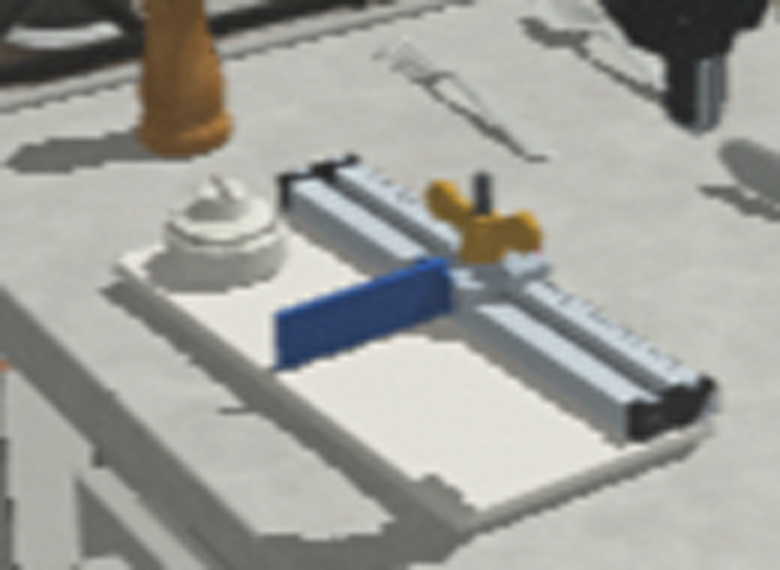

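```bash
python3 - <<'E'
from h import *
p=P0;T=cam("top")
def w2g(P):
    d=P[:2]-p[:2];c,s=np.cos(p[2]),np.sin(p[2]);return np.array([c*d[0]+s*d[1],-s*d[0]+c*d[1]])
im=cv2.imread("pics/top12raw.png")[225:310,240:330].astype(float)
B,G,R=im[...,0],im[...,1],im[...,2]
w=np.clip(R-1.5*np.maximum(B,G)-10,0,None)*(R>1.8*G);v,u=np.nonzero(w>15);W=w[v,u]
print("red",w2g(unproj(T,(np.average(u,weights=W)+240,np.average(v,weights=W)+225),.04)))
w=np.clip(B-1.4*R-5,0,None)
for r in (264,272,280,288):
    u=np.average(np.arange(90),weights=w[r-225])+240;print(w2g(unproj(T,(u,r),.05)).round(4))
t=lambda u,v:(190+(u+.5)/4-.5,205+(v+.5)/4-.5)
a=w2g(unproj(T,t(260,174),.078));b=w2g(unproj(T,t(379,142),.078));d=a-b;print("wing guide angle",np.degrees(np.arctan2(d[1],d[0])),"expected home",np.degrees(-4.5)%360,np.linalg.norm(d))
E
```

```text
red [0.08755781 0.00200605]
[0.006  0.0016]
[-0.0147  0.0018]
[-0.0352  0.0018]
[-0.0557  0.0021]
wing guide angle 99.22108400069118 expected home 102.16899219112952 0.07774977515024602
```

The pointer is within about 1 mm of the clip, the wing angle matches home, and the robot is clear. Handing in.

```bash
python3 -c "
from workcell import manip
print(manip.close_job())"
```

```text
the job is handed in; nothing more can be done
None
```

I pushed the stop along the rail to the red clip and screwed the wing nut fully home, then handed the job in at about 17 s. No verdict is reported.

- **Stop:** I pushed it about 48 mm on its blue arm with the shut fingertip. The last image puts it at guide y of about +1.8 mm and the clip at +2.0 to +3.2 mm. That is roughly 1 mm apart, against a 5 mm limit.
- **Nut:** I turned it about 245° clockwise in two pushing strokes, changing wings between them. It met a firm stop: 10–13 N, against about 2 N while turning freely. The wings ended at about 99° to the guide, and the 102° I expected for home assumes they lie along guide x at zero turn. That 3° gap is within my measuring error.
- **Not disturbed:** The clip measured within my pixel error of where it started, about 1 mm along the rail. The side and top views showed no shift of the timer or pepper mill. The pan and scraper were outside the later crops, and the arm never went near them.
- **At hand-in:** The gripper was clear of everything, with about zero force on it.

One limit on these checks: the pointer itself was never clearly visible, so I judged its position from the arm and saddle. The first guide fit also left errors of up to 2.5 pixels in the side camera, so I relied mainly on the top camera.

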